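# Lock the fork tube in its bench cradle

### The job

Two identical cradles with a sliding lock stand on the bench; one holds a fork tube and the other is empty. Lock the tube in: slide the black grip of the cradle that holds the tube fully home to its end stop, so that its steel tongue lies across the tube and enters the catch on the far side, then let go. Leave the tube lying where it is and leave the empty cradle's grip alone.

Things in the scene. Friction and masses are not known exactly. Their poses are not given: they have to be found in the camera images.
- lock_grip (a point): Grip of the cradle that holds the tube: black block 22 x 34 x 45 mm (x, y, z) on a steel tongue 28 mm wide. This point: centre of its top, 121.5 mm above the bench. +y: the way it slides to lock; x: level, across; z: up. The tongue's top is 45 mm below, reaching 70 mm ahead, 30 mm behind. But for the grips nothing on a cradle is over 79 mm high; base 180 x 210 x 15 mm, fixed.
- lock_slide (a joint): How far lock_grip has been slid along its +y, in m: 0 fully open, 0.075 at the end stop (locked, tongue tip against the stop wall of the catch beyond the tube). Starts between 0 and 0.03. The slide needs about 3 N to move and stays where it is left. The tongue runs on an aluminium guide block 44 mm wide whose lips are level with the tongue's top to 1 mm.
- fork_tube: Loose gold-coloured fork tube, 35 mm across, 260 mm long, about 0.3 kg, lying level in two V saddles across the direction of sliding. Origin at its centre, on its axis, 45 mm above the bench; x along the tube. Its top is 62.5 mm above the bench, 6 mm under the tongue's path. Its axis is 105 mm ahead (+y) of where the grip is when fully open.
- spare_grip (a point): The identical grip on the identical but empty cradle, not to be moved. This point: centre of its top face, 121.5 mm above the bench; axes as for lock_grip.

How it is judged (in metres and radians):
At the end, for the whole second after the job is handed in: The grip of the cradle with the tube is within 10 mm of its end stop (lock_slide above 0.065 m) and at rest, the tube lies still within 20 mm of where it started, and the empty cradle's grip is within 15 mm of where it started (value of joint lock_slide above 0.065 m and velocity of joint lock_slide below 0.01 m/s and distance of fork_tube from where it was at the start of the episode below 0.02 m and linear speed of fork_tube below 0.02 m/s and distance of spare_grip from where it was at the start of the episode below 0.015 m); the robot touches nothing.
It fails at once if the fork tube is shifted by more than 20 mm (distance of fork_tube from where it was at the start of the episode above 0.02 m).
It fails at once if the empty cradle's grip is moved by more than 15 mm (distance of spare_grip from where it was at the start of the episode above 0.015 m).
It also fails if it takes over 29 s, if anything falls off the work surface, if the arm or the gripper's body presses on something with over 40 N, if the wrist force passes 120 N, or if a joint passes its speed limit or range.

### The arm

A 7-joint arm with a two-finger parallel gripper is mounted at the origin on the work surface. World frame = base frame: x ahead of the robot, y to its left, z up, the work surface at z = 0. Lengths are in mm, angles in rad, forces in N, time in s.
With the tool pointing down it reaches from about 350 to 775 mm from the base axis. Payload 3.1 kg.
Tool frame: the origin (TCP) lies at the very end of the fingers, on their centre line; the grasp point (between the pads) lies 19 mm behind it; y points along the fingers, x is the direction in which the jaws open and shut, and the axes are right-handed (so a half turn about y gives the same grasp; the last joint's range is limited). The gripper opens to 85 mm and grips with 20 to 120 N. Pads are 22 mm wide; open, the fingers measure 114 mm over their backs; the gripper's body (76 mm by 85 mm) begins 54 mm behind the grasp point. The pads swing forward as they close: fully open they stand 13 mm farther back than shut.
Start: joints at [1.113, 0.311, 0.014, 1.512, -0.004, 1.319, -0.027], TCP at [222.19, -503.139, 231.304] pointing down, gripper open.
Joint ranges: [-2.7, 2.7], [-0.3, 1.91], [-1.27, 1.3], [0.12, 2.57], [-1.44, 4.58], [0.2, 2.03], [-3.05, 3.05]. Speed limits (rad/s): [2.79, 2.79, 3.14, 3.14, 3.14, 3.14, 3.14].

### API

Orientations are given as a rotation vector (axis times angle).
In Python, from bench import manip gives the robot as it stands. The module is installed in compiled form; this text tells all that it offers. Calls block until the motion is done:
- manip.movep(position, orientation): joint-space move of the TCP to a pose.
- manip.move_l(position, rotation=None, rate=150, threshold=None): straight line of the TCP; rotation=None keeps the orientation; rate is the mean speed in mm/s. With threshold (N) it stops when the force on the tool has changed by that much, and returns True; else False.
- manip.movej(angles): joint-space move.
- manip.open() and manip.close(strength=None): open the fingers fully, or close them until they stop; strength is the grip in N (None keeps the last).
- manip.pause(seconds).
- manip.solve_ik(position, orientation): joint angles nearest the present ones, or None.
- manip.state(): the state.
- manip.snapshot(name): name is "scene" or "side" or "wrist"; returns (picture, depth): 400x640x3 uint8, blue, green, red; 400x640 float32, mm along the optical axis (not along the pixel's ray), 0 where there is no reading.
- manip.get_calibration(name): a dict with "fx", "fy", "cx", "cy" (pixels), "rvec" (rotation vector, rad) and "tvec" (3), from world to camera coordinates, as OpenCV has them. Camera axes: x right, y down, z forward; pixel columns grow to the right and rows downward; lengths in mm; the calibration is good to about 2 mm. A picture is of the moment at which its call begins: read the wrist's pose just before it. get_calibration takes no time and is no camera call; for the wrist camera it gives the pose at the moment of the call.
A pose or a line that the arm cannot do raises manip.MotionError and nothing moves.
- manip.sign_off(): hands the job in, once; it reports no verdict.
The state is a dict: "t": time; "q": joint angles; "dq": joint speeds; "tau": joint torques, N m; "ee_pos": TCP position; "tool_rot": TCP orientation; "wrist_force": force on the tool from outside, world axes, zero at the start; "ft_torque": the same for the moment, N m; "width": opening from 0.0 (shut) to 1.0 (fully open).
Only numpy, scipy, OpenCV 4.12 (cv2) and the standard library are available. Lean on these libraries where they do the work, as an engineer would, in place of code of your own. Each camera call takes 0.05 s, during which the arm holds its last target.

## Working session

There is one attempt and no reset: what is moved stays moved. The work goes in short steps, each a Python script; the robot and the scene stay as the last script left them, time stands still between calls to the robot, and variables do not carry over. Pictures are saved under pics/ and viewed, and the job is handed in when it is done.

```bash
mkdir -p pics
python3 - <<'E'
from bench import manip
import cv2,numpy as np
s=manip.state();print(s['t'],s['ee_pos'],s['tool_rot'],s['width'])
for n in("scene","side","wrist"):
    c=manip.get_calibration(n)
    p,d=manip.snapshot(n);cv2.imwrite(f"pics/{n}0.png",p);np.savez(f"{n}0.npz",p=p,d=d,**c)
    R=cv2.Rodrigues(np.array(c['rvec'],float))[0];print(n,c['fx'],(-R.T@np.array(c['tvec']).ravel()).round(),R[2].round(2))
E
```

```text
0.0 [ 221.85693315 -502.45649079  230.21557657] [-1.37643542  0.89919648 -0.89584175] 1.0009782187659078
scene 385.76898923620445 [1101.  124.  582.] [-0.74 -0.16 -0.65]
side 363.08377533618017 [ 243. -354.  543.] [ 0.48  0.56 -0.68]
wrist 293.4090521662 [ 283. -476.  372.] [-0.24 -0.1  -0.97]
```

View pics/scene0.png

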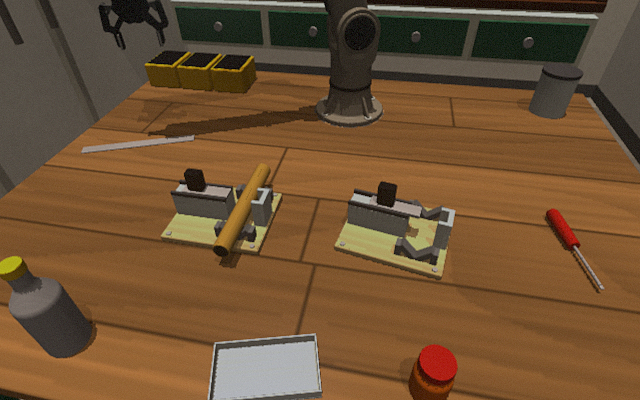

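View pics/side0.png

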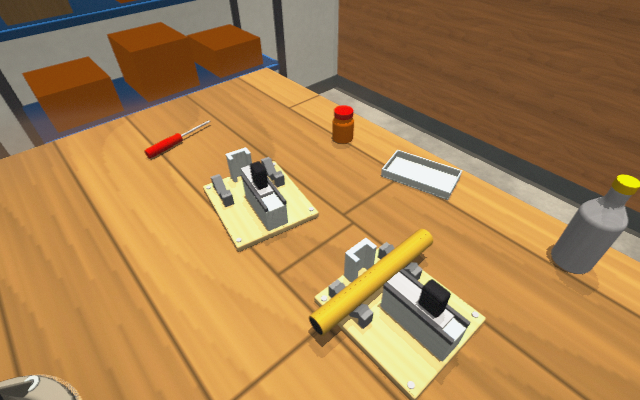

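View pics/wrist0.png

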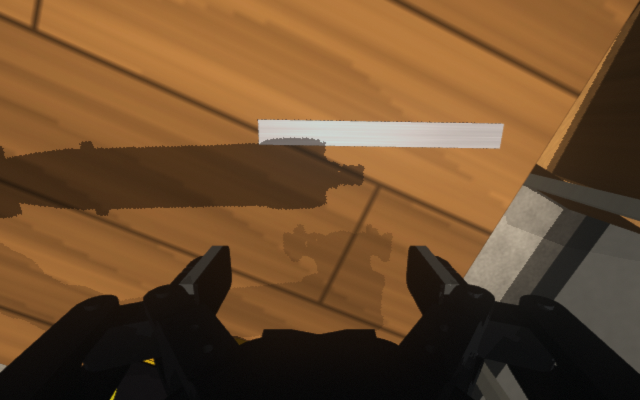

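The scene view shows the tube cradle on the left (grip near (195,180), tube from (265,168) to (222,250)) and the empty one on the right (grip (387,193)). The side view shows the tube cradle's grip at (434,297), with the empty cradle's at (259,174). Next I measure the black grips and the gold tube in both views.

```bash
cat > h.py <<'E'
import cv2,numpy as np
def load(f):
    z=np.load(f);R=cv2.Rodrigues(z['rvec'].astype(float))[0];return z['p'],z['d'],z,R,z['tvec'].astype(float).ravel()
def cloud(f):
    p,d,z,R,t=load(f);v,u=np.mgrid[:400,:640]
    P=np.stack([(u-z['cx'])/z['fx']*d,(v-z['cy'])/z['fy']*d,d],-1)
    return p,d,(P-t)@R
def ray(f,u,v,h):
    p,d,z,R,t=load(f);C=-R.T@t
    r=R.T@np.array([(u-z['cx'])/z['fx'],(v-z['cy'])/z['fy'],1.]);return C+r*(h-C[2])/r[2]
def line(f,u,v):
    p,d,z,R,t=load(f);r=R.T@np.array([(u-z['cx'])/z['fx'],(v-z['cy'])/z['fy'],1.]);return -R.T@t,r/np.linalg.norm(r)
E
python3 - <<'E'
from h import *
for f in("scene0","side0"):
    p,d,W=cloud(f+".npz");hsv=cv2.cvtColor(p,cv2.COLOR_BGR2HSV)
    m=(p.max(-1)<45)&(d>0)&(W[...,2]>70)&(W[...,2]<135)&(W[...,0]>300)&(W[...,0]<900)
    n,l,s,c=cv2.connectedComponentsWithStats(m.astype(np.uint8))
    for i in range(1,n):
        if s[i,4]<30:continue
        Q=W[l==i];top=Q[Q[:,2]>np.percentile(Q[:,2],99)-3]
        print(f,'black',s[i],c[i].round(),'zmax',np.percentile(Q[:,2],99).round(1),'top',top.mean(0).round(1),len(top),cv2.minAreaRect(top[:,:2].astype(np.float32)))
    g=(hsv[...,0]>15)&(hsv[...,0]<30)&(hsv[...,1]>150)&(hsv[...,2]>60)&(d>0)&(W[...,2]>28)&(W[...,2]<75)&(W[...,0]>300)&(W[...,0]<900)
    n,l,s,c=cv2.connectedComponentsWithStats(g.astype(np.uint8))
    for i in range(1,n):
        if s[i,4]<200:continue
        Q=W[l==i];vx,vy,x,y=cv2.fitLine(Q[:,:2].astype(np.float32),cv2.DIST_HUBER,0,.01,.01).ravel()
        T=Q[Q[:,2]>np.percentile(Q[:,2],98)-3]
        a=(Q[:,:2]-[x,y])@[vx,vy]
        print(f,'gold',s[i],c[i].round(),'dir',vx,vy,'ang',np.degrees(np.arctan2(vy,vx)),'ends',a.min(),a.max(),'top',T.mean(0),np.array([x,y])+np.array([vx,vy])*(a.min()+a.max())/2, np.percentile(Q[:,2],98))
        vx,vy,x,y=cv2.fitLine(T[:,:2].astype(np.float32),cv2.DIST_HUBER,0,.01,.01).ravel()
        print('   topline ang',np.degrees(np.arctan2(vy,vx)),x,y)
    q=(p.min(-1)>60)
    o=cv2.resize(p[150:270,150:290] if f=='scene0' else p[220:395,300:500],None,fx=4 if f=='side0' else 4,fy=3.4 if f=='side0' else 4)
    cv2.imwrite(f'pics/{f}_crop.png',o)
E
```

```text
scene0 black [180 169  26  23 382] [194. 180.] zmax 123.4 top [ 542.4 -247.2  121.9] 75 ((542.1851806640625, -246.5775604248047), (31.479698181152344, 16.2340030670166), 89.06639862060547)
scene0 black [376 182  21  25 386] [386. 194.] zmax 123.3 top [516.  138.8 121.9] 90 ((515.3523559570312, 138.8218994140625), (30.914836883544922, 17.02318572998047), 81.31538391113281)
scene0 black [354 191  19   5  35] [363. 193.] zmax 75.9 top [487.8  91.9  74.3] 15 ((488.1854248046875, 92.2082290649414), (37.59689712524414, 3.8531179428100586), 83.01677703857422)
scene0 black [171 193  56   9  96] [198. 197.] zmax 75.9 top [ 561.2 -236.    74.1] 45 ((561.1565551757812, -238.79403686523438), (3.9592113494873047, 118.28280639648438), 0.5064375996589661)
scene0 black [348 202  60  17 115] [378. 210.] zmax 75.8 top [532.9 125.8  74.1] 57 ((533.213623046875, 124.0567398071289), (117.9972915649414, 5.2768473625183105), 80.09380340576172)
scene0 gold [ 212  163   59   93 1435] [242. 208.] dir 0.9999915 -0.0041215876 ang -0.23615023 ends -148.34668190018022 114.48557227244422 top [ 553.63469674 -148.23883088   62.47081681] [ 539.79175746 -142.70376355] 63.98453933059618
   topline ang -0.62805617 554.04407 -148.04431
side0 black [251 165  17  24 238] [259. 178.] zmax 119.9 top [505.3 132.3 118.6] 30 ((504.6538391113281, 132.54066467285156), (13.837282180786133, 28.66258430480957), 24.16970443725586)
side0 black [419 286  31  31 484] [432. 302.] zmax 120.0 top [ 531.3 -252.3  118.6] 71 ((530.9715576171875, -252.04864501953125), (15.48568344116211, 34.2221565246582), 27.2276554107666)
side0 gold [ 308  229  125  107 3109] [371. 280.] dir 0.9999846 -0.005544689 ang -0.31768888 ends -116.27969919564745 144.86708429115387 top [ 524.99963704 -149.29995909   60.56893168] [ 538.28236434 -155.33963006] 62.11853053267915
   topline ang -0.2926794 524.93176 -149.42207
```

```bash
ls pics
```

```text
scene0.png
scene0_crop.png
side0.png
side0_crop.png
wrist0.png
```

Run:
```python
from bench import manip
import numpy as np,cv2
s=manip.state();R0=cv2.Rodrigues(np.array(s['tool_rot']))[0];print(R0.round(2))
c=manip.get_calibration('wrist');R=cv2.Rodrigues(np.array(c['rvec'],float))[0];C=-R.T@np.array(c['tvec']).ravel()
print('cam in tool',R0.T@(C-s['ee_pos']))
for sx in(1,-1):
    A=np.array([[sx,0,0],[0,0,-1],[0,sx,0]],float).T
    r=cv2.Rodrigues(A)[0].ravel();print(sx,r)
    for p in([537,-310,230],[537,-310,92],[537,-190,92]):print(p,np.round(manip.solve_ik(p,r),2) if manip.solve_ik(p,r) is not None else None)
```

```text
[[ 0.4  -0.    0.91]
 [-0.91  0.    0.4 ]
 [-0.   -1.   -0.  ]]
cam in tool [ 6.42908522e-03 -1.42135542e+02  6.65832951e+01]
1 [-1.57079633  0.          0.        ]
[537, -310, 230] [ 0.71  0.48 -0.33  1.29  0.15  1.39  0.39]
[537, -310, 92] [ 0.7   0.58 -0.31  1.49  0.19  1.1   0.35]
[537, -190, 92] [ 0.61  0.5  -0.42  1.64  0.23  1.05  0.12]
-1 [ 0.          2.22144147 -2.22144147]
[537, -310, 230] [ 0.4   0.46  0.14  1.31 -0.07  1.38 -2.6 ]
[537, -310, 92] [ 0.38  0.56  0.18  1.5  -0.11  1.09 -2.56]
[537, -190, 92] [ 0.27  0.46  0.06  1.65 -0.03  1.03 -2.8 ]
```

View pics/side0_crop.png

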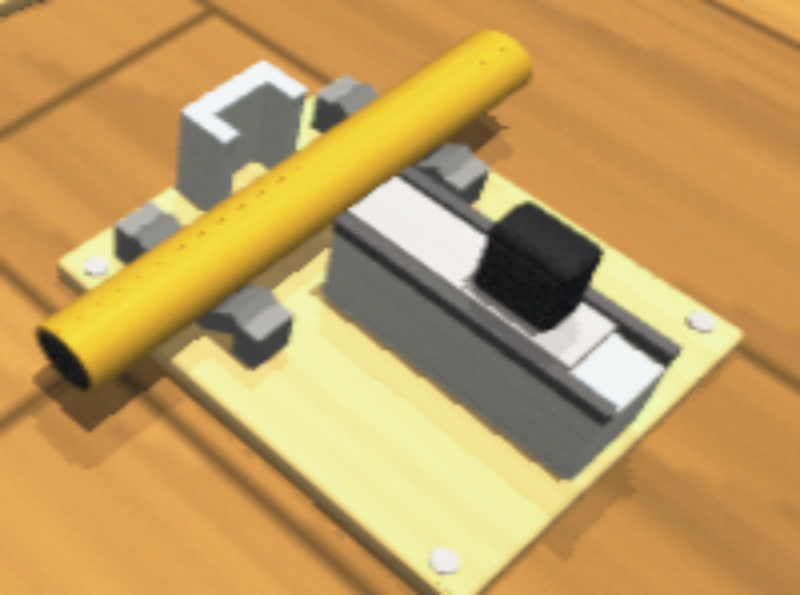

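The side crop shows the grip on its tongue, with the tube in the saddles and the empty catch beyond it. The path behind the grip is clear, so I go above and behind the grip and take a wrist view.

Run:
```python
from bench import manip
import numpy as np,cv2
from h import *
r=np.array([-np.pi/2,0,0])
manip.movep([537,-320,215],r);manip.close(40)
c=manip.get_calibration('wrist');p,d=manip.snapshot('wrist');np.savez('wrist1.npz',p=p,d=d,**c);cv2.imwrite('pics/wrist1.png',p)
s=manip.state();print(s['t'],s['ee_pos'],s['width'],s['wrist_force'])
p,d,W=cloud('wrist1.npz')
m=(p.max(-1)<45)&(d>0)&(W[...,2]>112)&(W[...,2]<130)&(W[...,1]>-290)
n,l,st,ce=cv2.connectedComponentsWithStats(m.astype(np.uint8))
for i in range(1,n):
    if st[i,4]>100:
        Q=W[l==i];print(st[i],ce[i],Q.mean(0),cv2.minAreaRect(Q[:,:2].astype(np.float32)))
```

```text
2.3333 [ 537.03011433 -319.91983059  214.97216176] -0.005287107756624525 [-0.15717162  0.17011045  0.25454242]
[309  94  27  43 615] [320.25365854 123.09268293] [ 539.0261663  -254.4141237   120.45973699] ((540.5252685546875, -248.6831817626953), (31.359411239624023, 20.647308349609375), 89.52328491210938)
```

View pics/wrist1.png

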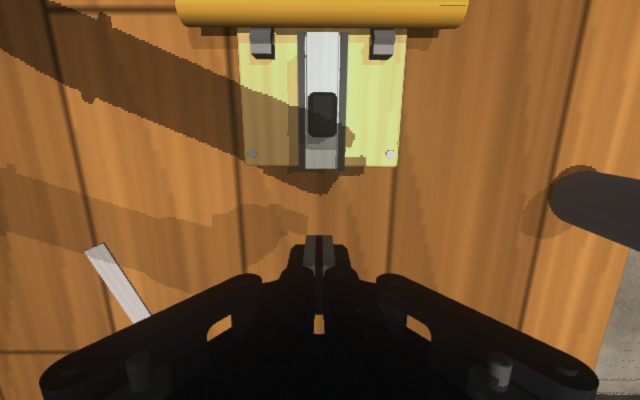

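The wrist view shows the grip at pixels (309–336, 94–137), squared to world y, with its centre near (539, -249). The closed fingers sit in line behind it. Now lower the fingers and push.

Run:
```python
from bench import manip
import numpy as np
def P(k,x=None):
    s=manip.state();print(k,x,round(s['t'],2),s['ee_pos'].round(1) if hasattr(s['ee_pos'],'round') else s['ee_pos'],np.round(s['wrist_force'],1))
P('low',manip.move_l([539,-302,95],threshold=10))
P('near',manip.move_l([539,-240,95],rate=60,threshold=18))
P('push',manip.move_l([539,-193,95],rate=30,threshold=18))
```

```text
low False 3.29 [ 539.8 -302.6   96.1] [ 1.1  0.5 -0. ]
near False 4.47 [ 538.9 -239.2   94.9] [-0.6  0.1 -0.7]
push True 5.75 [ 538.3 -207.2   94.6] [ 1.2 -0.5  1.5]
```

The push stopped on contact at y = -207, which matches the predicted end stop (about -207). Now back off, raise and look.

```bash
python3 - <<'E'
from bench import manip
import numpy as np,cv2
from h import *
manip.move_l([539,-250,95],rate=100);manip.move_l([539,-290,230]);
for n in("scene","side","wrist"):
    c=manip.get_calibration(n);p,d=manip.snapshot(n);np.savez(f'{n}2.npz',p=p,d=d,**c);cv2.imwrite(f'pics/{n}2.png',p)
print(manip.state()['t'],manip.state()['wrist_force'])
for f in("scene2","side2","wrist2"):
    p,d,W=cloud(f+".npz");hsv=cv2.cvtColor(p,cv2.COLOR_BGR2HSV)
    m=(p.max(-1)<45)&(d>0)&(W[...,2]>112)&(W[...,2]<128)&(W[...,0]>400)&(W[...,0]<700)
    n,l,s,c=cv2.connectedComponentsWithStats(m.astype(np.uint8))
    for i in range(1,n):
        if s[i,4]>25:
            Q=W[l==i];Q=Q[Q[:,2]>np.percentile(Q[:,2],99)-3];print(f,c[i].round(),Q.mean(0).round(1))
    g=(hsv[...,0]>15)&(hsv[...,0]<30)&(hsv[...,1]>150)&(d>0)&(W[...,2]>50)&(W[...,2]<75)&(W[...,0]>350)&(W[...,0]<750)
    Q=W[g];print('tube',Q[Q[:,2]>np.percentile(Q[:,2],98)-3].mean(0),np.percentile(Q[:,0],[1,99]))
E
python3 -c "
import cv2
p=cv2.imread('pics/side2.png');cv2.imwrite('pics/side2c.png',cv2.resize(p[200:390,280:520],None,fx=3.1,fy=3.1))"
```

```text
7.55 [ 0.51066546  0.03301559 -0.33499179]
scene2 [225. 177.] [ 542.6 -177.5  122.2]
scene2 [387. 188.] [515.5 138.7 122.2]
tube [ 557.56143385 -145.6774036    63.33089193] [412.04673846 668.78090415]
side2 [257. 171.] [505.8 131.9 118.2]
side2 [395. 265.] [ 531.5 -183.1  118.5]
tube [ 514.00111056 -149.16524216   60.60717085] [409.18414324 664.81373721]
wrist2 [320.  58.] [ 540.4 -174.1  120.7]
tube [ 538.0288804  -148.85712954   61.15477454] [412.52854873 667.12946109]
```

View pics/side2c.png

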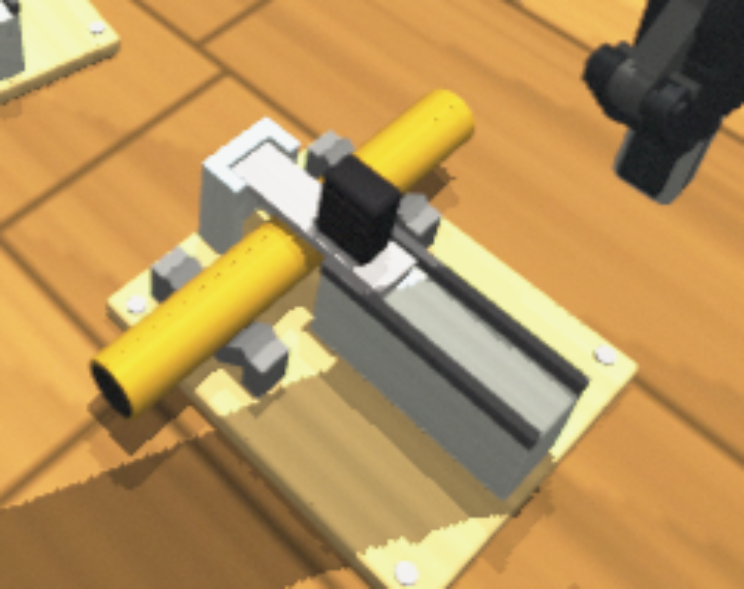

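View pics/wrist2.png

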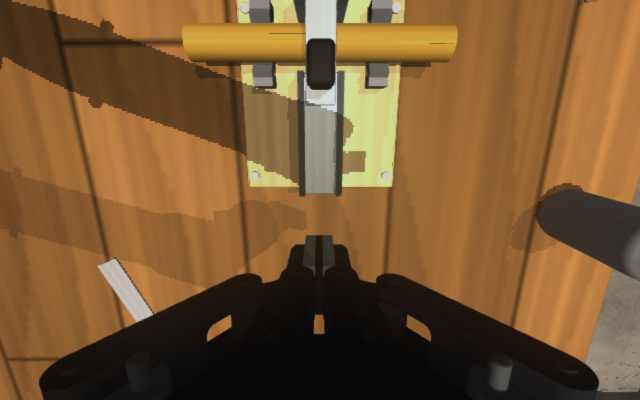

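The side crop shows the tongue across the tube with its tip filling the catch at (245,160), and the fingers clear. In the wrist view the grip at (320,62) is beside the tube, which still lies in its saddles. The grip sits about 30 mm short of the tube's axis, as it should at full travel.

```bash
python3 -c "
from bench import manip
manip.sign_off();print(manip.state()['t'])"
```

```text
the job is handed in; nothing more can be done
the job is handed in; nothing more can be done
```

The tube is locked in: I pushed the grip of the cradle holding the tube along +y with the closed fingers until it hit the end stop. I then backed off, raised the arm clear and handed the job in at about 7.6 s.

- **Grip:** the 18 N force threshold stopped the push at TCP y = -207 mm, where I had predicted the end stop. The fixed cameras put the grip about 70 mm further on, near y = -180. That is about 30 mm short of the tube's axis, as expected at 0.075 m. The side picture shows the tongue across the tube and in the catch.
- **Tube:** it still lies in its saddles. The side camera has it within 0.2 mm across its axis. The scene camera disagrees slightly at 2.6 mm, probably because the grip and tongue now hide part of it. Its ends were only compared between cameras after the push, and agree within about 4 mm.
- **Empty cradle's grip:** within 1 mm of its starting place in both fixed views.
- **Disagreements:** the scene and side cameras differ by up to about 11 mm in x, 5 mm in y and 4 mm in height. Each sees only part of the grip's top, so I compared before and after within the same camera.

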